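Lay the sewing place

ROBOT

A 6-joint arm with a two-finger parallel gripper is mounted at the origin on the work surface. World frame = base frame: x ahead of the robot, y to its left, z up, the work surface at z = 0. Lengths are in m, angles in rad, forces in N, time in s.
With the tool pointing down it reaches from about 0.275 to 0.975 m from the base axis. Payload 8.4 kg.
Tool frame: the origin (TCP) lies midway between the tips of the shut fingers; the grasp point (between the pads) lies 19 mm behind it; z points along the fingers, y is the line along which they close (so a half turn about z gives the same grasp; the last joint's range is limited). The gripper opens to 92 mm and grips with 3 to 60 N. Pads are 20 mm wide; open, the fingers measure 128 mm over their backs; the gripper's body (75 mm by 189 mm) begins 69 mm behind the grasp point.
Start: joints at [1.294, 0.353, 1.633, -0, 1.155, -0.002], TCP at [0.17, 0.602, 0.215] pointing down, gripper open.
Joint ranges: [-2.63, 2.63], [-0.92, 2.1], [0.06, 2.66], [-1.3, 4.44], [0, 2.69], [-3.02, 3.02]. Speed limits (rad/s): [2.22, 2.22, 2.79, 3.14, 3.14, 3.14].

INTERFACE

Orientations are given as a unit quaternion [x, y, z, w].
In Python, from bench import r gives the robot as it stands.
- The arm moves only by the shell command python3 -m creep 'ROWS' [FORCE]. ROWS is JSON, a list of rows, each an object of numbers: "dx", "dy", "dz": the shift along the world's x, y, z in mm; "rx", "ry", "rz": the turn, a rotation vector about the world's x, y, z in degrees; "fingers": the closure in counts, from 0 (fully open) to 255 (shut). In form: [{"dx": .., "dy": .., "dz": .., "rx": .., "ry": .., "rz": .., "fingers": ..}, ...]. A call has 1 to 20 rows; each row shifts and turns the commanded pose from where the row before left it; what a row does not reach is not made up. A row lasts 1/8 s, in which the tool goes at most 62.5 mm and 10.7 degrees, less where a joint would pass 70% of its speed; a pose out of reach is approached as far as the arm can. A call is refused whole if a number of a shift passes 62.5 or a number of a turn 10.7, either way. A call with a gripper value outside its range is refused whole. The fingers move at their own pace and stop on an object; FORCE is the grip in N (left out, the last holds). Time passes only in rows, so rows that do not move let the fingers close. It gives the time, the measured TCP pose, the force, the opening and the grip force at its end, in the units of the state.
- r.read_state(): the state, without advancing time (a new reading comes with each control period).
- r.capture(name): name is "scene" or "top"; returns the picture (480x640x3 uint8, red, green, blue); there is no depth.
- r.camera_model(name): a dict with "camera_matrix" (3x3 intrinsics, pixels), "R" (3x3) and "t" (3): a world point X has camera coordinates R X + t. Camera axes: x right, y down, z forward; pixel columns grow to the right and rows downward; lengths in m; the calibration is good to about 2 mm. A picture is of the moment at which its call begins. camera_model takes no time and is no camera call.
- r.close_job(): hands the job in; it is judged then, once.
The state is a dict: "time": time; "q": joint angles; "dq": joint speeds; "effort": joint torques, N m; "tool_pos": TCP position; "tcp_rot": TCP orientation; "contact_force": force on the tool from outside, world axes, zero at the start; "moment": the same for the moment, N m; "grip_width": opening from 0.0 (shut) to 1.0 (fully open); "gripper_force": force on a finger pad.
Only numpy, scipy, OpenCV 4.12 (cv2) and the standard library are available. Lean on these libraries where they do the work, as an engineer would, in place of code of your own. Each camera call takes 0.05 s, during which the arm holds its last target. There are 200 camera calls.

TASK

Lay the table for the next sewer, who sits on the robot's side: stand the button jar in the wooden tray, in the middle of the tray's far half, with its lid seated on top, and stand the big thread spool in front of it, in the middle of the tray's near half. Stand the pin cup on the bare table midway between the tray and the cutting mat, level with their middles. Set each thing down upright rather than dropping it, and do not shift the small reel or the flat pin box.

Things in the scene. Friction and masses are not known exactly. Their poses are not given: they have to be found in the camera images.
- tray: Shallow wooden tray, fixed. 220 (its x) by 140 (its y) mm outside, 15 mm high, walls 7 mm thick, floor 7 mm thick (inner floor at z = 7 mm, inside 206 by 126 mm). Origin: centre of its underside, on the table; x points away from the robot (far half = +x, its middle about 51 mm from the centre; near half = -x, its middle about 51 mm from the centre), z up. Turned by up to 0.15 rad. It lies left or right of the cutting mat from start to start.
- mat: Green cutting mat with a pale grid, flat, fixed. 220 (its x) by 140 (its y) by 3 mm. Origin: centre of its underside; x points away from the robot, z up. Turned by up to 0.15 rad. Beside the tray, with about 90 to 145 mm of bare table between the two, measured between the long sides at their middles.
- jar: Clear round jar, open at the top, filled with buttons to two thirds of its height. Outside diameter 60 mm up to 58 mm height, then a neck of 54 mm diameter narrowing to 51 mm at the rim, 70 mm high in all; about 120 g. Origin: centre of its underside; z is up, its yaw means nothing (round).
- lid: Brass-coloured tin cap of the jar, like a shallow upturned cup, lying open side down. Outside diameter 64 mm, 13 mm high; inside 58 mm wide and 9 mm deep, so it goes over the jar's neck with 2 mm to spare all round and rests on the rim; it is only set on, not screwed. Seated, its origin is 61 mm above the jar's. About 30 g. Origin: centre of its lower edge; z is up, its yaw means nothing (round).
- spool: Big spool of grey-blue thread standing on end, a plain cylinder 40 mm in diameter and 62 mm high, pale core with a dark hole on top; about 70 g. Origin: centre of its underside; z is up, its yaw means nothing (round).
- pincup: White fluted ceramic cup with a cork dome stuck with pins. Cup 58 mm in diameter at the most and 40 mm high, nearly upright sides (grip it there); dome to 57 mm, pin heads to about 67 mm; about 150 g. Origin: centre of its underside; z is up, its yaw means nothing (round).
- reel: Small wooden reel with grey-blue thread, standing, 28 mm in diameter and 30 mm high. Not part of the job: leave it where it stands. Origin: centre of its underside; z is up, its yaw means nothing (round).
- pinbox: Flat box of pins, blue below and clear above, 55 (its x) by 80 (its y) by 18 mm, lying. Not part of the job: leave it where it lies. Origin: centre of its underside; z up.
Mind the look-alikes: they are no part of the job. What is shaped like the spool but green is not meant.

How it is judged:
By the outcome, as a careful person would: the job done as asked, in the order asked, and still so for the second after the job is handed in, with the robot touching nothing.
It also fails if it takes over 101 s, if anything falls off the work surface, if the arm or the gripper's body presses on something with over 40 N, if the wrist force passes 120 N, or if a joint passes its speed limit or range.

## Working session

There is one attempt and no reset: what is moved stays moved. The work goes in short steps, Python scripts to look and compute and a shell command to move; the robot and the scene stay as the last step left them, time stands still between calls to the robot, and variables do not carry over. Pictures are saved under pics/ and viewed, at most 14 in all, crops included, and the job is handed in when it is done.

```bash
mkdir -p pics; ls; python3 - <<'E'
from bench import r
import cv2
for n in("scene","top"):
    cv2.imwrite(f"pics/{n}0.png",r.capture(n)[:,:,::-1])
    m=r.camera_model(n);print(n,m)
print(r.read_state())
E
```

```text
pics
scene {'camera_matrix': array([[604.27333882,   0.        , 318.8347601 ],
       [  0.        , 604.27333882, 237.83745809],
       [  0.        ,   0.        ,   1.        ]]), 'R': array([[-0.33114412,  0.94357845,  0.00181213],
       [ 0.5915412 ,  0.20909388, -0.77869042],
       [-0.7351344 , -0.2567868 , -0.62740573]]), 't': array([ 0.18674357, -0.2638561 ,  1.46007254])}
top {'camera_matrix': array([[440.09779044,   0.        , 324.55276567],
       [  0.        , 440.09779044, 237.45309362],
       [  0.        ,   0.        ,   1.        ]]), 'R': array([[-0.01810663, -0.99982186,  0.00532963],
       [-0.98519825,  0.01693251, -0.17058049],
       [ 0.17045986, -0.00833938, -0.98532933]]), 't': array([0.0054777 , 0.53223296, 0.87955727])}
{'time': 0.1, 'q': array([ 1.29359700e+00,  3.53575277e-01,  1.63403075e+00, -7.93406979e-06,
        1.15517917e+00, -2.40966697e-03]), 'dq': array([-0.00155684, -0.00213603, -0.0006329 , -0.00079689,  0.00107742,
        0.00117999]), 'effort': array([ 1.25728166e-03, -5.94901049e+01, -3.34931695e+01,  6.97685941e-02,
        1.83563435e-02, -1.84403899e-05]), 'tool_pos': array([0.16948296, 0.60114253, 0.21395343]), 'tcp_rot': array([ 1.36961348e-01,  9.90576213e-01, -5.90956915e-04, -7.94968376e-05]), 'contact_force': array([-0.41586755, -0.00216438, -0.70531011]), 'moment': array([-0.01408508,  0.02377789,  0.03023344]), 'gripper_force': 0.0, 'grip_width': 0.9998671712055672}
```

View pics/scene0.png

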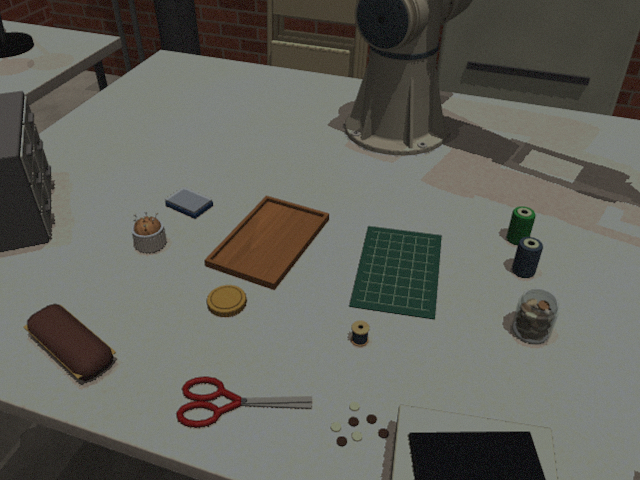

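View pics/top0.png

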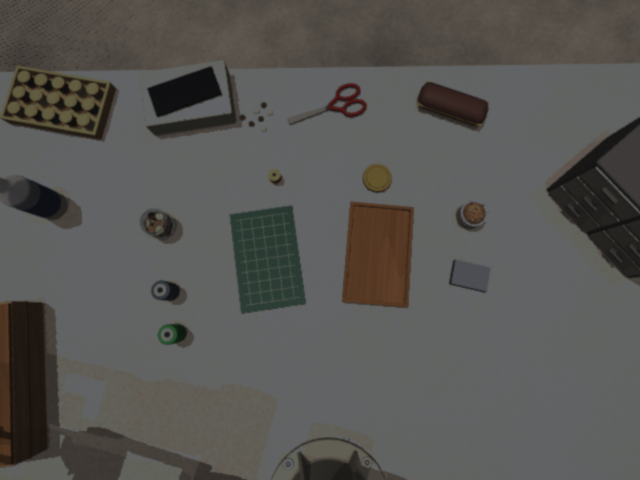

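Left is +y in the top view. The candidates for the spool are the grey-blue cylinder at top (163,290), the green cylinder at (170,334) and the small wooden reel at (275,176). The grey-blue big one at (163,290) fits; the green one is the look-alike, and the reel is small. The jar is at (157,222), the lid at (377,178), the pin cup at (473,214). I'll confirm this in enlarged crops.

```bash
python3 - <<'E'
import cv2
im=cv2.imread("pics/top0.png");g=cv2.convertScaleAbs(im,alpha=1.8)
cv2.imwrite("pics/c1.png",cv2.resize(g[150:350,135:315],None,fx=3,fy=3,interpolation=2)) 
cv2.imwrite("pics/c2.png",cv2.resize(g[150:320,320:500],None,fx=3.5,fy=3.5,interpolation=2)[:599])
E
```

```text
(no output)
```

View pics/c1.png

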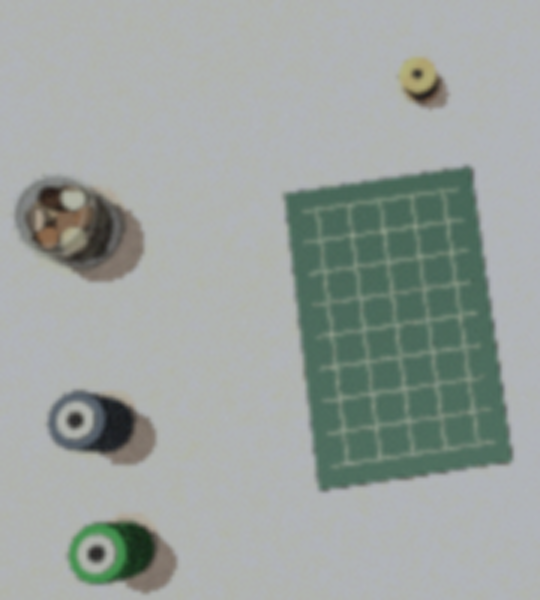

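View pics/c2.png

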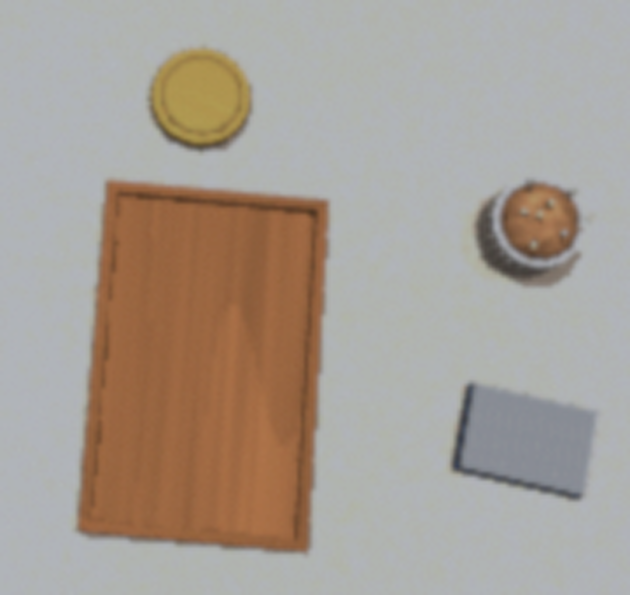

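The crops confirm it: the spool top is at crop (75,420), grey-blue, with the green look-alike below it at (97,553). The jar is at (65,220), the reel at (418,76), and the mat, tray, lid (202,96) and cup (538,222) are all clear. Next I turn these into positions and cross-check them against the scene view.

```bash
cat > h.py <<'E'
import numpy as np, cv2
from bench import r
from scipy.spatial.transform import Rotation as Ro
def proj(n,P):
    m=r.camera_model(n); return cv2.projectPoints(np.float64(P).reshape(-1,3),cv2.Rodrigues(m["R"])[0],m["t"],m["camera_matrix"],None)[0][:,0]
def back(n,uv,z):
    m=r.camera_model(n);uv=np.atleast_2d(uv);d=np.c_[uv,np.ones(len(uv))]@np.linalg.inv(m["camera_matrix"]).T@m["R"];c=-m["R"].T@m["t"]
    return (c+d*((z-c[2])/d[:,2])[:,None])[:,:2]
def circ(x,y,z,d): a=np.linspace(0,2*np.pi,40);return np.c_[x+d/2*np.cos(a),y+d/2*np.sin(a),0*a+z]
def rect(p,hx,hy,z):
    c,s=np.cos(p[2]),np.sin(p[2]);q=np.array([[1,1],[1,-1],[-1,-1],[-1,1]])*[hx,hy]
    return np.c_[q@np.array([[c,s],[-s,c]])+p[:2],[z]*4]
def go(x,y,z=None,yaw=None):
    s=r.read_state();p=np.array(s["tool_pos"]);R=Ro.from_quat(s["tcp_rot"]).as_matrix()
    a=np.degrees(np.arctan2(R[1,1],R[0,1]))
    print("d mm",np.round([1e3*(x-p[0]),1e3*(y-p[1])]+([1e3*(z-p[2])] if z is not None else []),1),"yaw(yaxis)",round(a,1),"z",round(p[2],4),"tilt",np.round(R[:2,2],3))
E
cat > m.py <<'E'
from h import *
i1=lambda a:np.array([135,150])+(np.array(a)+.5)/3-.5
i2=lambda a:np.array([320,150])+(np.array(a)+.5)/3.5-.5
def quad(c): # far-left, far-right, near-right, near-left
    ctr=c.mean(0);v=(c[0]+c[1]-c[2]-c[3])/2;w=(c[0]+c[3]-c[1]-c[2])/2
    print("  len",np.hypot(*v),np.hypot(*w)); return [*ctr,np.arctan2(v[1]-w[0]*.64,v[0]+w[1]*.64)]
mat=quad(back("top",i1([(286,193),(471,168),(513,460),(320,490)]),.003))
tray=quad(back("top",i2([(107,182),(328,201),(308,551),(79,533)]),.015))
B=lambda uv,z:back("top",uv,z)[0]
O=dict(spool=(B(i1((75,420)),.062),[(0,40),(.062,40)]),lid=(B(i2((202,96)),.012),[(0,64),(.013,64)]),
 cup=(B(i2((539,222)),.045),[(0,54),(.04,58)]),jar=(B(i1((58,221)),.06),[(0,60),(.058,60),(.07,51)]))
print("mat",np.round(mat,4),"tray",np.round(tray,4));[print(k,np.round(v[0],4)) for k,v in O.items()]
ims=[]
for n in("top","scene"):
    s=4;im=cv2.resize(cv2.convertScaleAbs(cv2.imread(f"pics/{n}0.png"),alpha=1.6),None,fx=s,fy=s,interpolation=2)
    dr=lambda P,c:cv2.polylines(im,[np.int32((proj(n,P)+.5)*s)],True,c,1)
    dr(rect(mat,.11,.07,.003),(0,0,255));dr(rect(tray,.11,.07,.015),(0,0,255))
    for k,(p,cs) in O.items():
        for z,d in cs: dr(circ(*p,z,d/1e3),(255,0,255))
    for k,(p,cs) in O.items():
        u=np.int32(proj(n,[*p,.03])[0]*s);ims.append(im[u[1]-140:u[1]+140,u[0]-95:u[0]+95])
    cv2.imwrite(f"pics/ov_{n}.png",cv2.resize(im,(640*s//2,480*s//2),interpolation=cv2.INTER_AREA)[340:920])
cv2.imwrite("pics/ov.png",np.vstack([np.hstack(ims[:4]),np.hstack(ims[4:])]))
E
python3 m.py
```

```text
len 0.21794250296695974 0.1383360678031365
  len 0.21905327985744918 0.1392010348970324
mat [0.4964 0.1218 0.1303] tray [ 0.5005 -0.1199 -0.1048]
spool [0.4282 0.3311]
lid [ 0.673  -0.1247]
cup [ 0.5796 -0.3222]
jar [0.5656 0.3498]
```

View pics/ov.png

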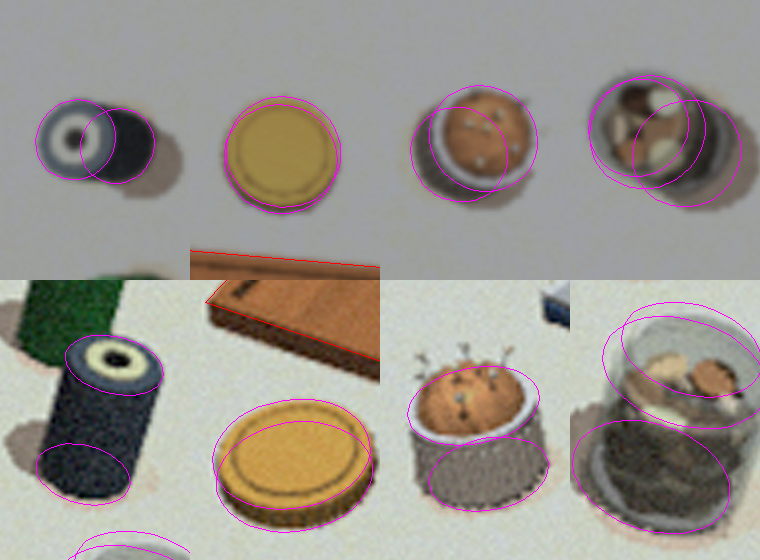

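The overlay shows the spool, lid and cup circles on the objects. The jar's true base sits about 4 px further right in the scene view, so I use (0.564, 0.354); squeezing along two axes will centre it. I move above the jar now.

```bash
python3 -m creep '[{"dx":36,"dy":-22.5,"rz":-7.3},{"dx":36,"dy":-22.5,"rz":-7.3},{"dx":36,"dy":-22.5,"rz":-7.3},{"dx":36,"dy":-22.5,"rz":-7.3},{"dx":36,"dy":-22.5,"rz":-7.3},{"dx":36,"dy":-22.5,"rz":-7.3},{"dx":36,"dy":-22.5,"rz":-7.3},{"dx":36,"dy":-22.5,"rz":-7.3},{"dx":36,"dy":-22.5,"rz":-7.3},{"dx":36,"dy":-22.5,"rz":-7.3},{"dx":35,"dy":-22,"rz":-7.3},{}]' 5; python3 -c "
from h import *;go(.564,.354,.025)"
```

```text
d mm [ 394.5 -247.1 -189. ] yaw(yaxis) 74.3 z 0.214 tilt [-0.    -0.001]schema error: expected keys dx, dy, dz, rx, ry, rz, fingers
```

```bash
python3 -m creep '[{"dx":40,"dy":-25,"dz":0,"rx":0,"ry":0,"rz":-8,"fingers":0},{"dx":40,"dy":-25,"dz":0,"rx":0,"ry":0,"rz":-8,"fingers":0},{"dx":40,"dy":-25,"dz":0,"rx":0,"ry":0,"rz":-8,"fingers":0},{"dx":40,"dy":-25,"dz":0,"rx":0,"ry":0,"rz":-8,"fingers":0},{"dx":40,"dy":-25,"dz":-5,"rx":0,"ry":0,"rz":-8,"fingers":0},{"dx":40,"dy":-25,"dz":-5,"rx":0,"ry":0,"rz":-8,"fingers":0},{"dx":40,"dy":-25,"dz":-10,"rx":0,"ry":0,"rz":-8,"fingers":0},{"dx":40,"dy":-24,"dz":-10,"rx":0,"ry":0,"rz":-8,"fingers":0},{"dx":40,"dy":-24,"dz":-10,"rx":0,"ry":0,"rz":-8,"fingers":0},{"dx":34.5,"dy":-24,"dz":-10,"rx":0,"ry":0,"rz":-8,"fingers":0},{"dx":0,"dy":0,"dz":0,"rx":0,"ry":0,"rz":0,"fingers":0}]' 5; python3 -c "
from h import *;go(.564,.354,.025)"
```

```text
time: 1.48
tool_pos: [0.5655, 0.3523, 0.1631]
tcp_rot: [0.743, 0.669, -0.001, 0.0]
contact_force: [-0.0, -0.3, 0.8]
grip_width: 1.0
gripper_force: 0.0
d mm [  -1.5    1.7 -138.1] yaw(yaxis) -6.0 z 0.1631 tilt [-0.001 -0.001]
```

```bash
python3 -m creep '[{"dx":0,"dy":1,"dz":-45,"rx":0,"ry":0,"rz":0,"fingers":0},{"dx":0,"dy":0,"dz":-45,"rx":0,"ry":0,"rz":0,"fingers":0},{"dx":0,"dy":0,"dz":-35,"rx":0,"ry":0,"rz":0,"fingers":0},{"dx":0,"dy":0,"dz":-16,"rx":0,"ry":0,"rz":0,"fingers":0},{"dx":0,"dy":0,"dz":0,"rx":0,"ry":0,"rz":0,"fingers":60},{"dx":0,"dy":0,"dz":0,"rx":0,"ry":0,"rz":0,"fingers":80},{"dx":0,"dy":0,"dz":0,"rx":0,"ry":0,"rz":0,"fingers":100},{"dx":0,"dy":0,"dz":0,"rx":0,"ry":0,"rz":0,"fingers":120},{"dx":0,"dy":0,"dz":0,"rx":0,"ry":0,"rz":0,"fingers":120}]' 5; python3 -c "
from h import *;go(.564,.354,.025)"
```

```text
time: 2.6
tool_pos: [0.5654, 0.3562, 0.0252]
tcp_rot: [0.742, 0.671, 0.002, 0.0]
contact_force: [1.2, 0.8, 6.1]
grip_width: 0.641
gripper_force: 5.0
d mm [-1.4 -2.2 -0.2] yaw(yaxis) -5.8 z 0.0252 tilt [0.003 0.002]
```

```bash
python3 -m creep '[{"dx":0,"dy":0,"dz":0,"rx":0,"ry":0,"rz":0,"fingers":40},{"dx":0,"dy":0,"dz":0,"rx":0,"ry":0,"rz":0,"fingers":0},{"dx":0,"dy":0,"dz":0,"rx":0,"ry":0,"rz":0,"fingers":0},{"dx":0,"dy":0,"dz":0,"rx":0,"ry":0,"rz":0,"fingers":0}]' 5; python3 -c "
from h import *;go(.564,.354,.025);print(r.read_state()['contact_force'],r.read_state()['grip_width'])"
```

```text
time: 3.1
tool_pos: [0.5639, 0.3555, 0.0234]
tcp_rot: [0.742, 0.671, -0.0, -0.0]
contact_force: [0.6, -0.0, -0.1]
grip_width: 0.997
gripper_force: 0.0
d mm [ 0.1 -1.5  1.6] yaw(yaxis) -5.7 z 0.0234 tilt [-0. -0.]
[ 0.56758111 -0.01526933 -0.12882119] 0.9968995881314381
```

```bash
python3 -m creep '[{"dx":0,"dy":0,"dz":0,"rx":0,"ry":0,"rz":10,"fingers":0},{"dx":0,"dy":0,"dz":0,"rx":0,"ry":0,"rz":10,"fingers":0},{"dx":0,"dy":0,"dz":0,"rx":0,"ry":0,"rz":10,"fingers":0},{"dx":0,"dy":0,"dz":0,"rx":0,"ry":0,"rz":10,"fingers":0},{"dx":0,"dy":0,"dz":0,"rx":0,"ry":0,"rz":10,"fingers":0},{"dx":0,"dy":0,"dz":0,"rx":0,"ry":0,"rz":10,"fingers":0},{"dx":0,"dy":0,"dz":0,"rx":0,"ry":0,"rz":10,"fingers":0},{"dx":0,"dy":0,"dz":0,"rx":0,"ry":0,"rz":10,"fingers":0},{"dx":0,"dy":0,"dz":0,"rx":0,"ry":0,"rz":10,"fingers":0},{"dx":0,"dy":0,"dz":0,"rx":0,"ry":0,"rz":0,"fingers":50},{"dx":0,"dy":0,"dz":0,"rx":0,"ry":0,"rz":0,"fingers":80},{"dx":0,"dy":0,"dz":0,"rx":0,"ry":0,"rz":0,"fingers":100},{"dx":0,"dy":0,"dz":0,"rx":0,"ry":0,"rz":0,"fingers":130},{"dx":0,"dy":0,"dz":0,"rx":0,"ry":0,"rz":0,"fingers":130},{"dx":0,"dy":0,"dz":25,"rx":0,"ry":0,"rz":0,"fingers":130},{"dx":0,"dy":0,"dz":40,"rx":0,"ry":0,"rz":0,"fingers":130},{"dx":0,"dy":0,"dz":40,"rx":0,"ry":0,"rz":0,"fingers":130},{"dx":0,"dy":0,"dz":0,"rx":0,"ry":0,"rz":0,"fingers":130}]' 12; python3 -c "
from h import *;go(.5512,-.1252,.03)"
```

```text
time: 5.35
tool_pos: [0.566, 0.3567, 0.132]
tcp_rot: [0.05, 0.999, 0.002, 0.002]
contact_force: [0.0, -0.0, -2.3]
grip_width: 0.661
gripper_force: 12.0
d mm [ -14.8 -481.9 -102. ] yaw(yaxis) 84.2 z 0.132 tilt [0.005 0.003]
```

```bash
python3 -m creep '[{"dx":-1,"dy":-20,"dz":0,"rx":0,"ry":0,"rz":0,"fingers":130},{"dx":-1,"dy":-40,"dz":0,"rx":0,"ry":0,"rz":0,"fingers":130},{"dx":-1,"dy":-40,"dz":0,"rx":0,"ry":0,"rz":0,"fingers":130},{"dx":-1,"dy":-45,"dz":0,"rx":0,"ry":0,"rz":0,"fingers":130},{"dx":-1,"dy":-45,"dz":0,"rx":0,"ry":0,"rz":0,"fingers":130},{"dx":-1,"dy":-45,"dz":0,"rx":0,"ry":0,"rz":0,"fingers":130},{"dx":-1,"dy":-45,"dz":0,"rx":0,"ry":0,"rz":0,"fingers":130},{"dx":-1,"dy":-45,"dz":0,"rx":0,"ry":0,"rz":0,"fingers":130},{"dx":-1,"dy":-45,"dz":0,"rx":0,"ry":0,"rz":0,"fingers":130},{"dx":-2,"dy":-45,"dz":0,"rx":0,"ry":0,"rz":0,"fingers":130},{"dx":-2,"dy":-40,"dz":0,"rx":0,"ry":0,"rz":0,"fingers":130},{"dx":-2,"dy":-27,"dz":-20,"rx":0,"ry":0,"rz":0,"fingers":130},{"dx":0,"dy":0,"dz":-30,"rx":0,"ry":0,"rz":0,"fingers":130},{"dx":0,"dy":0,"dz":0,"rx":0,"ry":0,"rz":0,"fingers":130},{"dx":0,"dy":0,"dz":0,"rx":0,"ry":0,"rz":0,"fingers":130}]' 12; python3 -c "
from h import *;go(.5512,-.1252,.0304);cv2.imwrite('pics/s1.png',cv2.convertScaleAbs(cv2.resize(r.capture('scene')[150:350,180:400,::-1],None,fx=3,fy=3),alpha=1.5))"
```

```text
time: 7.22
tool_pos: [0.5485, -0.1265, 0.0785]
tcp_rot: [0.05, 0.999, 0.0, -0.001]
contact_force: [-0.2, -0.2, -1.6]
grip_width: 0.66
gripper_force: 12.0
d mm [  2.7   1.3 -48.1] yaw(yaxis) 84.3 z 0.0785 tilt [-0.001  0.   ]
```

View pics/s1.png

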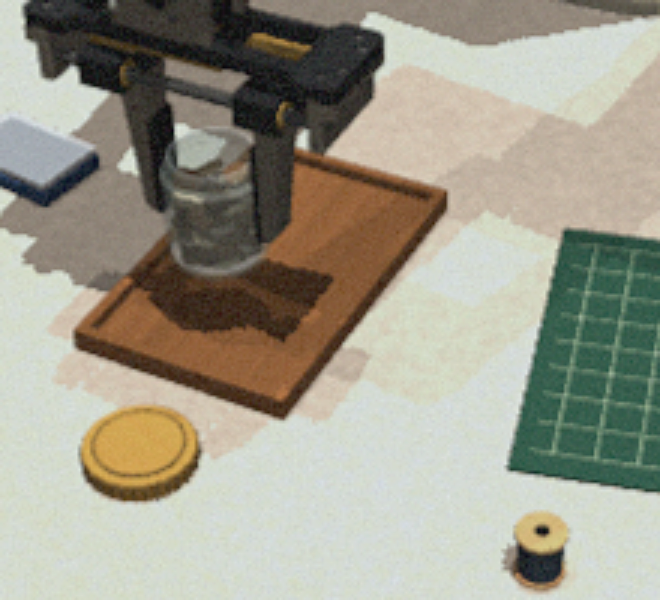

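The jar hangs upright over the far half at crop (215,215). I lower it now and watch the force.

```bash
python3 -m creep '[{"dx":2.5,"dy":1.5,"dz":-22,"rx":0,"ry":0,"rz":0,"fingers":130},{"dx":0,"dy":0,"dz":-15,"rx":0,"ry":0,"rz":0,"fingers":130},{"dx":0,"dy":0,"dz":-6,"rx":0,"ry":0,"rz":0,"fingers":130},{"dx":0,"dy":0,"dz":-2,"rx":0,"ry":0,"rz":0,"fingers":130},{"dx":0,"dy":0,"dz":0,"rx":0,"ry":0,"rz":0,"fingers":130},{"dx":0,"dy":0,"dz":0,"rx":0,"ry":0,"rz":0,"fingers":130}]' 12; python3 -c "
from h import *;go(.5512,-.1252,.0304)"
```

```text
time: 8.02
tool_pos: [0.5519, -0.125, 0.034]
tcp_rot: [0.05, 0.999, -0.0, 0.0]
contact_force: [0.2, -0.3, -1.5]
grip_width: 0.661
gripper_force: 12.0
d mm [-0.7 -0.2 -3.6] yaw(yaxis) 84.3 z 0.034 tilt [ 0.001 -0.   ]
```

```bash
python3 -m creep '[{"dx":0,"dy":0,"dz":-2,"rx":0,"ry":0,"rz":0,"fingers":130},{"dx":0,"dy":0,"dz":-1,"rx":0,"ry":0,"rz":0,"fingers":130},{"dx":0,"dy":0,"dz":-0.5,"rx":0,"ry":0,"rz":0,"fingers":130},{"dx":0,"dy":0,"dz":0,"rx":0,"ry":0,"rz":0,"fingers":130}]' 12;  python3 -c "
from h import *;go(.5512,-.1252,.0304)"
```

```text
time: 8.52
tool_pos: [0.5516, -0.125, 0.0305]
tcp_rot: [0.05, 0.999, -0.0, 0.0]
contact_force: [-1.6, -0.3, 4.6]
grip_width: 0.662
gripper_force: 12.0
d mm [-0.4 -0.2 -0.1] yaw(yaxis) 84.3 z 0.0305 tilt [ 0. -0.]
```

```bash
python3 -m creep '[{"dx":0,"dy":0,"dz":0,"rx":0,"ry":0,"rz":0,"fingers":70},{"dx":0,"dy":0,"dz":0,"rx":0,"ry":0,"rz":0,"fingers":40},{"dx":0,"dy":0,"dz":0,"rx":0,"ry":0,"rz":0,"fingers":0},{"dx":0,"dy":0,"dz":0,"rx":0,"ry":0,"rz":0,"fingers":0},{"dx":0,"dy":0,"dz":0,"rx":0,"ry":0,"rz":0,"fingers":0},{"dx":0,"dy":0,"dz":30,"rx":0,"ry":0,"rz":0,"fingers":0},{"dx":0,"dy":0,"dz":40,"rx":0,"ry":0,"rz":0,"fingers":0},{"dx":20,"dy":0,"dz":20,"rx":0,"ry":0,"rz":-7,"fingers":0},{"dx":40,"dy":0,"dz":0,"rx":0,"ry":0,"rz":-7,"fingers":0},{"dx":40,"dy":0,"dz":0,"rx":0,"ry":0,"rz":-7,"fingers":0},{"dx":21,"dy":0,"dz":0,"rx":0,"ry":0,"rz":-7,"fingers":0},{"dx":0,"dy":0,"dz":-20,"rx":0,"ry":0,"rz":-7,"fingers":0},{"dx":0,"dy":0,"dz":-20,"rx":0,"ry":0,"rz":0,"fingers":0},{"dx":0,"dy":0,"dz":-30,"rx":0,"ry":0,"rz":0,"fingers":0},{"dx":0,"dy":0,"dz":0,"rx":0,"ry":0,"rz":0,"fingers":0},{"dx":0,"dy":0,"dz":0,"rx":0,"ry":0,"rz":0,"fingers":0}]' 4; python3 -c "
from h import *;go(.673,-.1247,.004)
cv2.imwrite('pics/s2.png',cv2.convertScaleAbs(cv2.resize(r.capture('scene')[150:350,180:400,::-1],None,fx=3,fy=3),alpha=1.5))"
```

```text
time: 10.52
tool_pos: [0.6728, -0.125, 0.0506]
tcp_rot: [0.348, 0.938, 0.0, 0.0]
contact_force: [0.4, -0.2, 0.9]
grip_width: 1.0
gripper_force: 0.0
d mm [  0.2   0.3 -46.6] yaw(yaxis) 49.3 z 0.0506 tilt [ 0. -0.]
```

View pics/s2.png

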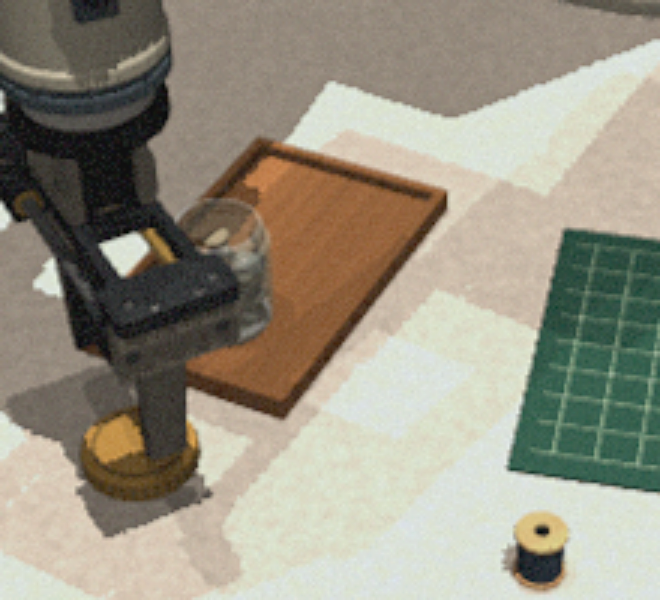

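The jar stands in the tray at crop (225,270) and the fingers straddle the lid at (140,455). I squeeze the lid at ±35° to centre it.

```bash
python3 -m creep '[{"dx":0,"dy":0,"dz":-25,"rx":0,"ry":0,"rz":0,"fingers":0},{"dx":0,"dy":0,"dz":-15,"rx":0,"ry":0,"rz":0,"fingers":0},{"dx":0,"dy":0,"dz":-6,"rx":0,"ry":0,"rz":0,"fingers":0},{"dx":0,"dy":0,"dz":0,"rx":0,"ry":0,"rz":0,"fingers":50},{"dx":0,"dy":0,"dz":0,"rx":0,"ry":0,"rz":0,"fingers":70},{"dx":0,"dy":0,"dz":0,"rx":0,"ry":0,"rz":0,"fingers":90},{"dx":0,"dy":0,"dz":0,"rx":0,"ry":0,"rz":0,"fingers":110},{"dx":0,"dy":0,"dz":0,"rx":0,"ry":0,"rz":0,"fingers":110}]' 4; python3 -m creep '[{"dx":0,"dy":0,"dz":0,"rx":0,"ry":0,"rz":0,"fingers":30},{"dx":0,"dy":0,"dz":0,"rx":0,"ry":0,"rz":0,"fingers":15},{"dx":0,"dy":0,"dz":0,"rx":0,"ry":0,"rz":0,"fingers":15},{"dx":0,"dy":0,"dz":0,"rx":0,"ry":0,"rz":10,"fingers":15},{"dx":0,"dy":0,"dz":0,"rx":0,"ry":0,"rz":10,"fingers":15},{"dx":0,"dy":0,"dz":0,"rx":0,"ry":0,"rz":10,"fingers":15},{"dx":0,"dy":0,"dz":0,"rx":0,"ry":0,"rz":10,"fingers":15},{"dx":0,"dy":0,"dz":0,"rx":0,"ry":0,"rz":10,"fingers":15},{"dx":0,"dy":0,"dz":0,"rx":0,"ry":0,"rz":10,"fingers":15},{"dx":0,"dy":0,"dz":0,"rx":0,"ry":0,"rz":10,"fingers":15},{"dx":0,"dy":0,"dz":0,"rx":0,"ry":0,"rz":0,"fingers":15}]' 4; python3 -c "
from h import *;go(.673,-.1247,.004)"
```

```text
time: 11.58
tool_pos: [0.6731, -0.125, 0.0046]
tcp_rot: [0.348, 0.937, 0.0, 0.0]
contact_force: [-0.2, -1.2, 2.9]
grip_width: 0.701
gripper_force: 4.0
time: 12.95
tool_pos: [0.6725, -0.1249, 0.004]
tcp_rot: [-0.252, 0.968, 0.0, -0.0]
contact_force: [-0.6, 0.5, 0.1]
grip_width: 0.94
gripper_force: 0.0
d mm [0.5 0.2 0. ] yaw(yaxis) 119.2 z 0.004 tilt [-0.  0.]
```

```bash
python3 -m creep '[{"dx":0,"dy":0,"dz":0,"rx":0,"ry":0,"rz":0,"fingers":60},{"dx":0,"dy":0,"dz":0,"rx":0,"ry":0,"rz":0,"fingers":80},{"dx":0,"dy":0,"dz":0,"rx":0,"ry":0,"rz":0,"fingers":110},{"dx":0,"dy":0,"dz":0,"rx":0,"ry":0,"rz":0,"fingers":110},{"dx":0,"dy":0,"dz":15,"rx":0,"ry":0,"rz":0,"fingers":110},{"dx":0,"dy":0,"dz":40,"rx":0,"ry":0,"rz":0,"fingers":110},{"dx":0,"dy":0,"dz":45,"rx":0,"ry":0,"rz":0,"fingers":110},{"dx":-15,"dy":0,"dz":10,"rx":0,"ry":0,"rz":0,"fingers":110},{"dx":-35,"dy":0,"dz":0,"rx":0,"ry":0,"rz":0,"fingers":110},{"dx":-40,"dy":0,"dz":0,"rx":0,"ry":0,"rz":0,"fingers":110},{"dx":-31,"dy":0,"dz":0,"rx":0,"ry":0,"rz":0,"fingers":110},{"dx":0,"dy":0,"dz":-15,"rx":0,"ry":0,"rz":0,"fingers":110},{"dx":0,"dy":0,"dz":0,"rx":0,"ry":0,"rz":0,"fingers":110},{"dx":0,"dy":0,"dz":0,"rx":0,"ry":0,"rz":0,"fingers":110}]' 8; python3 -c "
from h import *;go(.5516,-.125,.072)
cv2.imwrite('pics/s3.png',cv2.convertScaleAbs(cv2.resize(r.capture('scene')[170:290,200:350,::-1],None,fx=4,fy=4),alpha=1.8))"
```

```text
time: 14.7
tool_pos: [0.5525, -0.125, 0.0989]
tcp_rot: [-0.253, 0.968, -0.0, 0.0]
contact_force: [1.3, -0.1, -0.8]
grip_width: 0.699
gripper_force: 8.0
d mm [ -0.9  -0.  -26.9] yaw(yaxis) 119.3 z 0.0989 tilt [ 0. -0.]
```

View pics/s3.png

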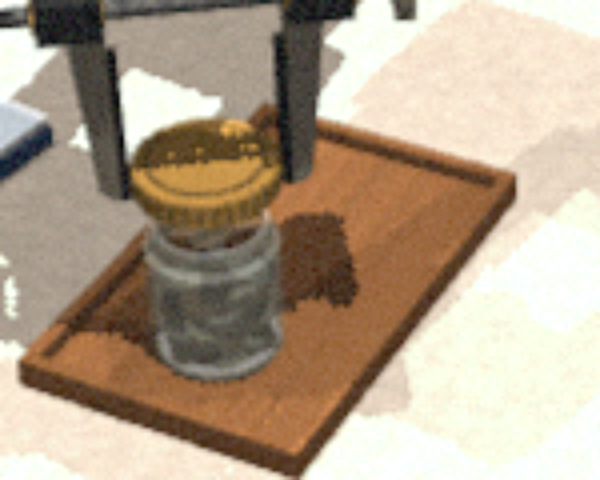

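The lid (crop centre 207,175) is held level above the jar (shoulder centre 214,240), maybe 1 px to the left. I correct by about 1 mm and lower gently.

```bash
python3 -m creep '[{"dx":-1,"dy":1,"dz":-10,"rx":0,"ry":0,"rz":0,"fingers":110},{"dx":0,"dy":0,"dz":-6,"rx":0,"ry":0,"rz":0,"fingers":110},{"dx":0,"dy":0,"dz":-4,"rx":0,"ry":0,"rz":0,"fingers":110},{"dx":0,"dy":0,"dz":-2,"rx":0,"ry":0,"rz":0,"fingers":110},{"dx":0,"dy":0,"dz":0,"rx":0,"ry":0,"rz":0,"fingers":110}]' 8; python3 -m creep '[{"dx":0,"dy":0,"dz":-2,"rx":0,"ry":0,"rz":0,"fingers":110},{"dx":0,"dy":0,"dz":-1,"rx":0,"ry":0,"rz":0,"fingers":110},{"dx":0,"dy":0,"dz":0,"rx":0,"ry":0,"rz":0,"fingers":110}]' 8; python3 -c "
from h import *;go(.5516,-.125,.072)"
```

```text
time: 15.38
tool_pos: [0.5508, -0.124, 0.0771]
tcp_rot: [-0.253, 0.968, -0.0, 0.0]
contact_force: [0.1, -0.2, 0.4]
grip_width: 0.701
gripper_force: 8.0
time: 15.75
tool_pos: [0.5513, -0.1243, 0.0745]
tcp_rot: [-0.253, 0.968, -0.0, 0.001]
contact_force: [2.0, -2.3, 2.6]
grip_width: 0.703
gripper_force: 8.0
d mm [ 0.3 -0.7 -2.5] yaw(yaxis) 119.3 z 0.0745 tilt [ 0.001 -0.001]
```

```bash
python3 -m creep '[{"dx":0.8,"dy":-0.8,"dz":0,"rx":0,"ry":0,"rz":0,"fingers":110},{"dx":0,"dy":0,"dz":-1.5,"rx":0,"ry":0,"rz":0,"fingers":110},{"dx":0,"dy":0,"dz":-0.5,"rx":0,"ry":0,"rz":0,"fingers":110},{"dx":0,"dy":0,"dz":0,"rx":0,"ry":0,"rz":0,"fingers":110}]' 8; python3 -c "
from h import *;go(.5516,-.125,.072)
cv2.imwrite('pics/s4.png',cv2.convertScaleAbs(cv2.resize(r.capture('scene')[170:290,200:350,::-1],None,fx=4,fy=4),alpha=1.8))"
```

```text
time: 16.25
tool_pos: [0.5519, -0.1249, 0.0726]
tcp_rot: [-0.253, 0.968, -0.0, 0.0]
contact_force: [0.2, -0.5, 7.7]
grip_width: 0.698
gripper_force: 8.0
d mm [-0.3 -0.1 -0.6] yaw(yaxis) 119.3 z 0.0726 tilt [ 0.001 -0.   ]
```

View pics/s4.png

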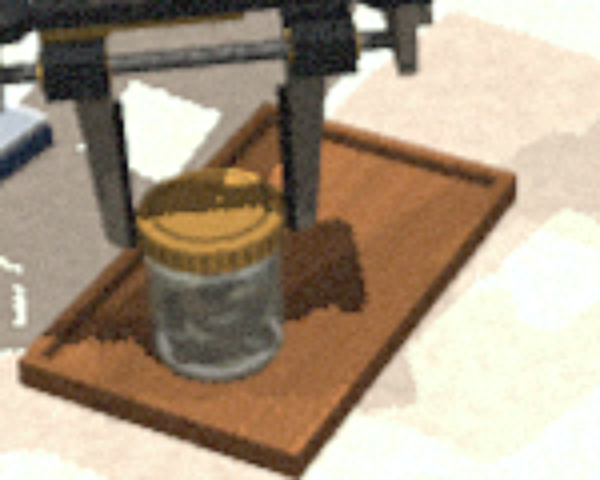

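The lid is seated on the jar (crop 210,215), level and flush. I release it and go to the spool.

```bash
python3 -m creep '[{"dx":0,"dy":0,"dz":0,"rx":0,"ry":0,"rz":0,"fingers":50},{"dx":0,"dy":0,"dz":0,"rx":0,"ry":0,"rz":0,"fingers":20},{"dx":0,"dy":0,"dz":0,"rx":0,"ry":0,"rz":0,"fingers":0},{"dx":0,"dy":0,"dz":0,"rx":0,"ry":0,"rz":0,"fingers":0},{"dx":0,"dy":0,"dz":25,"rx":0,"ry":0,"rz":0,"fingers":0},{"dx":0,"dy":0,"dz":35,"rx":0,"ry":0,"rz":0,"fingers":0},{"dx":-10,"dy":36,"dz":0,"rx":0,"ry":0,"rz":-5,"fingers":0},{"dx":-14,"dy":50,"dz":0,"rx":0,"ry":0,"rz":-5,"fingers":0},{"dx":-14,"dy":50,"dz":0,"rx":0,"ry":0,"rz":-5,"fingers":0},{"dx":-14,"dy":50,"dz":0,"rx":0,"ry":0,"rz":-5,"fingers":0},{"dx":-14,"dy":50,"dz":0,"rx":0,"ry":0,"rz":-5,"fingers":0},{"dx":-14,"dy":50,"dz":0,"rx":0,"ry":0,"rz":-5,"fingers":0},{"dx":-14,"dy":50,"dz":0,"rx":0,"ry":0,"rz":-5,"fingers":0},{"dx":-14,"dy":50,"dz":0,"rx":0,"ry":0,"rz":0,"fingers":0},{"dx":-10,"dy":40,"dz":0,"rx":0,"ry":0,"rz":0,"fingers":0},{"dx":-6,"dy":30,"dz":-30,"rx":0,"ry":0,"rz":0,"fingers":0},{"dx":0,"dy":0,"dz":0,"rx":0,"ry":0,"rz":0,"fingers":0},{"dx":0,"dy":0,"dz":0,"rx":0,"ry":0,"rz":0,"fingers":0}]' 8; python3 -c "
from h import *;go(.4282,.3311,.02)"
```

```text
time: 18.55
tool_pos: [0.4273, 0.3306, 0.1023]
tcp_rot: [0.05, 0.999, -0.0, -0.0]
contact_force: [0.6, -0.3, 0.5]
grip_width: 0.999
gripper_force: 0.0
d mm [  0.9   0.5 -82.3] yaw(yaxis) 84.3 z 0.1023 tilt [-0.    -0.001]
```

```bash
python3 -m creep '[{"dx":1,"dy":0.5,"dz":-35,"rx":0,"ry":0,"rz":0,"fingers":0},{"dx":0,"dy":0,"dz":-32,"rx":0,"ry":0,"rz":0,"fingers":0},{"dx":0,"dy":0,"dz":-15,"rx":0,"ry":0,"rz":0,"fingers":50},{"dx":0,"dy":0,"dz":0,"rx":0,"ry":0,"rz":0,"fingers":100},{"dx":0,"dy":0,"dz":0,"rx":0,"ry":0,"rz":0,"fingers":140},{"dx":0,"dy":0,"dz":0,"rx":0,"ry":0,"rz":0,"fingers":180},{"dx":0,"dy":0,"dz":0,"rx":0,"ry":0,"rz":0,"fingers":180},{"dx":0,"dy":0,"dz":0,"rx":0,"ry":0,"rz":0,"fingers":180}]' 10; python3 -m creep '[{"dx":0,"dy":0,"dz":20,"rx":0,"ry":0,"rz":0,"fingers":180},{"dx":0,"dy":0,"dz":40,"rx":0,"ry":0,"rz":0,"fingers":180},{"dx":0,"dy":0,"dz":40,"rx":0,"ry":0,"rz":0,"fingers":180},{"dx":0,"dy":0,"dz":0,"rx":0,"ry":0,"rz":0,"fingers":180}]' 10; python3 -c "
from h import *;go(.4498,-.1146,.028)"
```

```text
time: 19.55
tool_pos: [0.4286, 0.332, 0.0206]
tcp_rot: [0.05, 0.999, 0.0, 0.0]
contact_force: [-0.7, 0.5, 3.6]
grip_width: 0.421
gripper_force: 10.0
time: 20.05
tool_pos: [0.43, 0.3331, 0.1229]
tcp_rot: [0.05, 0.999, 0.002, 0.002]
contact_force: [-1.0, -0.8, -0.3]
grip_width: 0.421
gripper_force: 10.0
d mm [  19.8 -447.7  -94.9] yaw(yaxis) 84.3 z 0.1229 tilt [0.004 0.003]
```

```bash
python3 -m creep '[{"dx":2,"dy":-20,"dz":0,"rx":0,"ry":0,"rz":0,"fingers":180},{"dx":2,"dy":-40,"dz":0,"rx":0,"ry":0,"rz":0,"fingers":180},{"dx":2,"dy":-45,"dz":0,"rx":0,"ry":0,"rz":0,"fingers":180},{"dx":2,"dy":-45,"dz":0,"rx":0,"ry":0,"rz":0,"fingers":180},{"dx":2,"dy":-45,"dz":0,"rx":0,"ry":0,"rz":0,"fingers":180},{"dx":2,"dy":-45,"dz":0,"rx":0,"ry":0,"rz":0,"fingers":180},{"dx":2,"dy":-45,"dz":0,"rx":0,"ry":0,"rz":0,"fingers":180},{"dx":2,"dy":-45,"dz":0,"rx":0,"ry":0,"rz":0,"fingers":180},{"dx":2,"dy":-45,"dz":0,"rx":0,"ry":0,"rz":0,"fingers":180},{"dx":2,"dy":-40,"dz":0,"rx":0,"ry":0,"rz":0,"fingers":180},{"dx":1,"dy":-31,"dz":-15,"rx":0,"ry":0,"rz":0,"fingers":180},{"dx":0,"dy":0,"dz":-30,"rx":0,"ry":0,"rz":0,"fingers":180},{"dx":0,"dy":0,"dz":-30,"rx":0,"ry":0,"rz":0,"fingers":180},{"dx":0,"dy":0,"dz":0,"rx":0,"ry":0,"rz":0,"fingers":180},{"dx":0,"dy":0,"dz":0,"rx":0,"ry":0,"rz":0,"fingers":180}]' 10; python3 -c "
from h import *;go(.4498,-.1146,.028)"
```

```text
time: 21.92
tool_pos: [0.4488, -0.1144, 0.0451]
tcp_rot: [0.05, 0.999, 0.0, -0.001]
contact_force: [0.2, -0.2, 0.4]
grip_width: 0.42
gripper_force: 10.0
d mm [  1.   -0.2 -17.1] yaw(yaxis) 84.3 z 0.0451 tilt [-0.001  0.   ]
```

```bash
python3 -m creep '[{"dx":1,"dy":0,"dz":-9,"rx":0,"ry":0,"rz":0,"fingers":180},{"dx":0,"dy":0,"dz":-4,"rx":0,"ry":0,"rz":0,"fingers":180},{"dx":0,"dy":0,"dz":-2,"rx":0,"ry":0,"rz":0,"fingers":180},{"dx":0,"dy":0,"dz":0,"rx":0,"ry":0,"rz":0,"fingers":180}]' 10; python3 -m creep '[{"dx":0,"dy":0,"dz":-1,"rx":0,"ry":0,"rz":0,"fingers":180},{"dx":0,"dy":0,"dz":-1,"rx":0,"ry":0,"rz":0,"fingers":180},{"dx":0,"dy":0,"dz":0,"rx":0,"ry":0,"rz":0,"fingers":180}]' 10
```

```text
time: 22.42
tool_pos: [0.4504, -0.1142, 0.0301]
tcp_rot: [0.05, 0.999, 0.0, -0.0]
contact_force: [-0.2, 0.1, -0.7]
grip_width: 0.421
gripper_force: 10.0
time: 22.8
tool_pos: [0.4504, -0.1142, 0.0281]
tcp_rot: [0.05, 0.999, -0.0, -0.0]
contact_force: [0.2, 0.3, -1.0]
grip_width: 0.42
gripper_force: 10.0
```

```bash
python3 -m creep '[{"dx":0,"dy":0,"dz":-0.7,"rx":0,"ry":0,"rz":0,"fingers":180},{"dx":0,"dy":0,"dz":0,"rx":0,"ry":0,"rz":0,"fingers":180},{"dx":0,"dy":0,"dz":-0.7,"rx":0,"ry":0,"rz":0,"fingers":180},{"dx":0,"dy":0,"dz":0,"rx":0,"ry":0,"rz":0,"fingers":180}]' 10
```

```text
time: 23.3
tool_pos: [0.4506, -0.1143, 0.0273]
tcp_rot: [0.05, 0.999, -0.0, 0.0]
contact_force: [-2.0, 1.2, 12.0]
grip_width: 0.422
gripper_force: 10.0
```

```bash
python3 -m creep '[{"dx":0,"dy":0,"dz":0.5,"rx":0,"ry":0,"rz":0,"fingers":130},{"dx":0,"dy":0,"dz":0,"rx":0,"ry":0,"rz":0,"fingers":90},{"dx":0,"dy":0,"dz":0,"rx":0,"ry":0,"rz":0,"fingers":60},{"dx":0,"dy":0,"dz":0,"rx":0,"ry":0,"rz":0,"fingers":0},{"dx":0,"dy":0,"dz":0,"rx":0,"ry":0,"rz":0,"fingers":0},{"dx":0,"dy":0,"dz":30,"rx":0,"ry":0,"rz":0,"fingers":0},{"dx":0,"dy":0,"dz":45,"rx":0,"ry":0,"rz":0,"fingers":0},{"dx":0,"dy":-20,"dz":20,"rx":0,"ry":0,"rz":0,"fingers":0},{"dx":20,"dy":-40,"dz":0,"rx":0,"ry":0,"rz":0,"fingers":0},{"dx":30,"dy":-45,"dz":0,"rx":0,"ry":0,"rz":0,"fingers":0},{"dx":30,"dy":-45,"dz":0,"rx":0,"ry":0,"rz":0,"fingers":0},{"dx":30,"dy":-40,"dz":0,"rx":0,"ry":0,"rz":0,"fingers":0},{"dx":19,"dy":-18,"dz":0,"rx":0,"ry":0,"rz":0,"fingers":0},{"dx":0,"dy":0,"dz":0,"rx":0,"ry":0,"rz":0,"fingers":0},{"dx":0,"dy":0,"dz":0,"rx":0,"ry":0,"rz":0,"fingers":0}]' 10; python3 -c "
from h import *;go(.5796,-.3222,.006)
cv2.imwrite('pics/s5.png',cv2.convertScaleAbs(cv2.resize(r.capture('scene')[150:300,110:340,::-1],None,fx=3,fy=3),alpha=1.6))"
```

```text
time: 25.18
tool_pos: [0.5784, -0.3214, 0.1216]
tcp_rot: [0.05, 0.999, 0.0, -0.001]
contact_force: [0.1, 0.4, -0.2]
grip_width: 1.001
gripper_force: 0.0
d mm [   1.2   -0.8 -115.6] yaw(yaxis) 84.3 z 0.1216 tilt [-0.001  0.001]
```

View pics/s5.png

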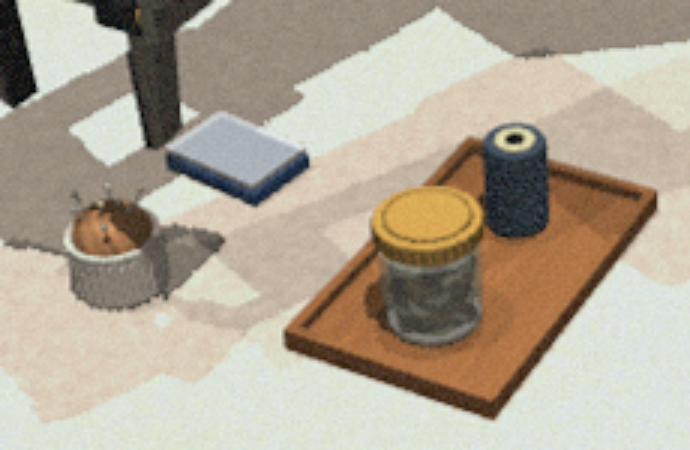

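The jar with its lid (430,270) and the spool (515,185) stand upright in the tray, and the pin cup is at (112,255) below the gripper. I squeeze the cup, turn a quarter, then grip it.

```bash
python3 -m creep '[{"dx":1,"dy":-1,"dz":-40,"rx":0,"ry":0,"rz":0,"fingers":0},{"dx":0,"dy":0,"dz":-40,"rx":0,"ry":0,"rz":0,"fingers":0},{"dx":0,"dy":0,"dz":-25,"rx":0,"ry":0,"rz":0,"fingers":0},{"dx":0,"dy":0,"dz":-10,"rx":0,"ry":0,"rz":0,"fingers":0},{"dx":0,"dy":0,"dz":0,"rx":0,"ry":0,"rz":0,"fingers":60},{"dx":0,"dy":0,"dz":0,"rx":0,"ry":0,"rz":0,"fingers":80},{"dx":0,"dy":0,"dz":0,"rx":0,"ry":0,"rz":0,"fingers":100},{"dx":0,"dy":0,"dz":0,"rx":0,"ry":0,"rz":0,"fingers":120},{"dx":0,"dy":0,"dz":0,"rx":0,"ry":0,"rz":0,"fingers":120}]' 5; python3 -m creep '[{"dx":0,"dy":0,"dz":0,"rx":0,"ry":0,"rz":0,"fingers":40},{"dx":0,"dy":0,"dz":0,"rx":0,"ry":0,"rz":0,"fingers":0},{"dx":0,"dy":0,"dz":0,"rx":0,"ry":0,"rz":0,"fingers":0},{"dx":0,"dy":0,"dz":0,"rx":0,"ry":0,"rz":0,"fingers":0},{"dx":0,"dy":0,"dz":0,"rx":0,"ry":0,"rz":-10,"fingers":0},{"dx":0,"dy":0,"dz":0,"rx":0,"ry":0,"rz":-10,"fingers":0},{"dx":0,"dy":0,"dz":0,"rx":0,"ry":0,"rz":-10,"fingers":0},{"dx":0,"dy":0,"dz":0,"rx":0,"ry":0,"rz":-10,"fingers":0},{"dx":0,"dy":0,"dz":0,"rx":0,"ry":0,"rz":-10,"fingers":0},{"dx":0,"dy":0,"dz":0,"rx":0,"ry":0,"rz":-10,"fingers":0},{"dx":0,"dy":0,"dz":0,"rx":0,"ry":0,"rz":-10,"fingers":0},{"dx":0,"dy":0,"dz":0,"rx":0,"ry":0,"rz":-10,"fingers":0},{"dx":0,"dy":0,"dz":0,"rx":0,"ry":0,"rz":-10,"fingers":0},{"dx":0,"dy":0,"dz":0,"rx":0,"ry":0,"rz":0,"fingers":0}]' 5;python3 -c "
from h import *;go(.5796,-.3222,.006)"; python3 -m creep '[{"dx":0,"dy":0,"dz":0,"rx":0,"ry":0,"rz":0,"fingers":60},{"dx":0,"dy":0,"dz":0,"rx":0,"ry":0,"rz":0,"fingers":90},{"dx":0,"dy":0,"dz":0,"rx":0,"ry":0,"rz":0,"fingers":120},{"dx":0,"dy":0,"dz":0,"rx":0,"ry":0,"rz":0,"fingers":140},{"dx":0,"dy":0,"dz":0,"rx":0,"ry":0,"rz":0,"fingers":140}]' 14
```

```text
time: 26.35
tool_pos: [0.5808, -0.3234, 0.008]
tcp_rot: [0.05, 0.999, -0.0, 0.0]
contact_force: [-1.7, 2.4, 6.1]
grip_width: 0.615
gripper_force: 5.0
time: 28.1
tool_pos: [0.5803, -0.3232, 0.0071]
tcp_rot: [0.741, 0.671, -0.0, -0.0]
contact_force: [-0.5, -0.7, 0.2]
grip_width: 1.005
gripper_force: 0.0
d mm [-0.7  1.  -1.1] yaw(yaxis) -5.7 z 0.0071 tilt [-0.  0.]
time: 28.72
tool_pos: [0.5803, -0.3232, 0.0072]
tcp_rot: [0.742, 0.671, -0.0, -0.0]
contact_force: [-0.3, -0.1, 0.9]
grip_width: 0.616
gripper_force: 14.0
```

```bash
python3 -m creep '[{"dx":0,"dy":0,"dz":20,"rx":0,"ry":0,"rz":0,"fingers":140},{"dx":0,"dy":0,"dz":40,"rx":0,"ry":0,"rz":0,"fingers":140},{"dx":0,"dy":0,"dz":40,"rx":0,"ry":0,"rz":0,"fingers":140},{"dx":0,"dy":0,"dz":35,"rx":0,"ry":0,"rz":0,"fingers":140},{"dx":0,"dy":0,"dz":0,"rx":0,"ry":0,"rz":0,"fingers":140}]' 14; python3 -m creep '[{"dx":-5,"dy":20,"dz":0,"rx":0,"ry":0,"rz":0,"fingers":140},{"dx":-10,"dy":40,"dz":0,"rx":0,"ry":0,"rz":0,"fingers":140},{"dx":-10,"dy":40,"dz":0,"rx":0,"ry":0,"rz":0,"fingers":140},{"dx":-10,"dy":40,"dz":0,"rx":0,"ry":0,"rz":0,"fingers":140},{"dx":-10,"dy":40,"dz":0,"rx":0,"ry":0,"rz":0,"fingers":140},{"dx":-10,"dy":40,"dz":0,"rx":0,"ry":0,"rz":0,"fingers":140},{"dx":-10,"dy":40,"dz":0,"rx":0,"ry":0,"rz":0,"fingers":140},{"dx":-10,"dy":40,"dz":0,"rx":0,"ry":0,"rz":0,"fingers":140},{"dx":-7,"dy":24,"dz":0,"rx":0,"ry":0,"rz":0,"fingers":140},{"dx":0,"dy":0,"dz":-40,"rx":0,"ry":0,"rz":0,"fingers":140},{"dx":0,"dy":0,"dz":-45,"rx":0,"ry":0,"rz":0,"fingers":140},{"dx":0,"dy":0,"dz":-20,"rx":0,"ry":0,"rz":0,"fingers":140},{"dx":0,"dy":0,"dz":0,"rx":0,"ry":0,"rz":0,"fingers":140},{"dx":0,"dy":0,"dz":0,"rx":0,"ry":0,"rz":0,"fingers":140}]' 14; python3 -c "
from h import *;go(.4985,.001,.007)"
```

```text
time: 29.35
tool_pos: [0.5823, -0.3243, 0.1465]
tcp_rot: [0.742, 0.671, 0.001, 0.003]
contact_force: [-0.6, -1.2, -1.9]
grip_width: 0.614
gripper_force: 14.0
time: 31.1
tool_pos: [0.498, 0.0011, 0.0374]
tcp_rot: [0.742, 0.671, -0.0, -0.0]
contact_force: [0.7, -0.1, -1.0]
grip_width: 0.611
gripper_force: 14.0
d mm [  0.5  -0.1 -30.4] yaw(yaxis) -5.7 z 0.0374 tilt [-0.  0.]
```

```bash
python3 -m creep '[{"dx":0.5,"dy":0,"dz":-15,"rx":0,"ry":0,"rz":0,"fingers":140},{"dx":0,"dy":0,"dz":-9,"rx":0,"ry":0,"rz":0,"fingers":140},{"dx":0,"dy":0,"dz":-4,"rx":0,"ry":0,"rz":0,"fingers":140},{"dx":0,"dy":0,"dz":-1.5,"rx":0,"ry":0,"rz":0,"fingers":140},{"dx":0,"dy":0,"dz":0,"rx":0,"ry":0,"rz":0,"fingers":140},{"dx":0,"dy":0,"dz":-0.7,"rx":0,"ry":0,"rz":0,"fingers":140},{"dx":0,"dy":0,"dz":0,"rx":0,"ry":0,"rz":0,"fingers":140}]' 14
```

```text
time: 31.98
tool_pos: [0.4991, 0.0007, 0.0072]
tcp_rot: [0.742, 0.671, 0.0, 0.0]
contact_force: [0.2, -0.4, -1.7]
grip_width: 0.613
gripper_force: 14.0
```

```bash
python3 -m creep '[{"dx":0,"dy":0,"dz":-0.7,"rx":0,"ry":0,"rz":0,"fingers":140},{"dx":0,"dy":0,"dz":0,"rx":0,"ry":0,"rz":0,"fingers":140}]' 14; python3 -m creep '[{"dx":0,"dy":0,"dz":-0.6,"rx":0,"ry":0,"rz":0,"fingers":140},{"dx":0,"dy":0,"dz":0,"rx":0,"ry":0,"rz":0,"fingers":140}]' 14
```

```text
time: 32.22
tool_pos: [0.4991, 0.0008, 0.007]
tcp_rot: [0.742, 0.671, 0.0, 0.0]
contact_force: [-2.9, 0.2, 9.4]
grip_width: 0.608
gripper_force: 14.0
time: 32.48
tool_pos: [0.4991, 0.0007, 0.0069]
tcp_rot: [0.742, 0.671, 0.0, 0.0]
contact_force: [-4.7, 0.5, 17.7]
grip_width: 0.61
gripper_force: 14.0
```

Contact is firm, so I ease off, release, rise and move clear for the final check.

```bash
python3 -m creep '[{"dx":0,"dy":0,"dz":0.8,"rx":0,"ry":0,"rz":0,"fingers":140},{"dx":0,"dy":0,"dz":0,"rx":0,"ry":0,"rz":0,"fingers":60},{"dx":0,"dy":0,"dz":0,"rx":0,"ry":0,"rz":0,"fingers":30},{"dx":0,"dy":0,"dz":0,"rx":0,"ry":0,"rz":0,"fingers":0},{"dx":0,"dy":0,"dz":0,"rx":0,"ry":0,"rz":0,"fingers":0},{"dx":0,"dy":0,"dz":25,"rx":0,"ry":0,"rz":0,"fingers":0},{"dx":0,"dy":0,"dz":50,"rx":0,"ry":0,"rz":0,"fingers":0},{"dx":0,"dy":0,"dz":60,"rx":0,"ry":0,"rz":0,"fingers":0},{"dx":-10,"dy":40,"dz":50,"rx":0,"ry":0,"rz":0,"fingers":0},{"dx":-20,"dy":50,"dz":20,"rx":0,"ry":0,"rz":0,"fingers":0},{"dx":-20,"dy":50,"dz":0,"rx":0,"ry":0,"rz":0,"fingers":0},{"dx":-20,"dy":50,"dz":0,"rx":0,"ry":0,"rz":0,"fingers":0},{"dx":-20,"dy":50,"dz":0,"rx":0,"ry":0,"rz":0,"fingers":0},{"dx":-20,"dy":50,"dz":0,"rx":0,"ry":0,"rz":0,"fingers":0},{"dx":-20,"dy":50,"dz":0,"rx":0,"ry":0,"rz":0,"fingers":0},{"dx":-20,"dy":50,"dz":0,"rx":0,"ry":0,"rz":0,"fingers":0},{"dx":0,"dy":0,"dz":0,"rx":0,"ry":0,"rz":0,"fingers":0}]' 10; python3 - <<'E'
from h import *
ims=[]
for n,(v,u) in {"top":(150,200),"scene":(150,110)}.items():
    s=3;im=cv2.resize(cv2.convertScaleAbs(np.ascontiguousarray(r.capture(n)[:,:,::-1]),alpha=1.7),None,fx=s,fy=s,interpolation=2)
    dr=lambda P:cv2.polylines(im,[np.int32((proj(n,P)+.5)*s)],True,(255,0,255),1)
    for x,y,z,d in [(.5512,-.1252,.0805,64),(.4498,-.1146,.069,40),(.4985,.001,.04,58)]: dr(circ(x,y,z,d/1e3))
    ims.append(im[v*s:(v+180)*s,u*s:(u+ (240 if n=="top" else 340))*s])
a=np.hstack(ims);cv2.imwrite("pics/fin.png",cv2.resize(a,(800,a.shape[0]*800//a.shape[1]),interpolation=cv2.INTER_AREA))
E
```

```text
time: 34.6
tool_pos: [0.3478, 0.3921, 0.2095]
tcp_rot: [0.74, 0.672, 0.0, -0.0]
contact_force: [0.6, -0.2, -0.9]
grip_width: 0.999
gripper_force: 0.0
```

View pics/fin.png

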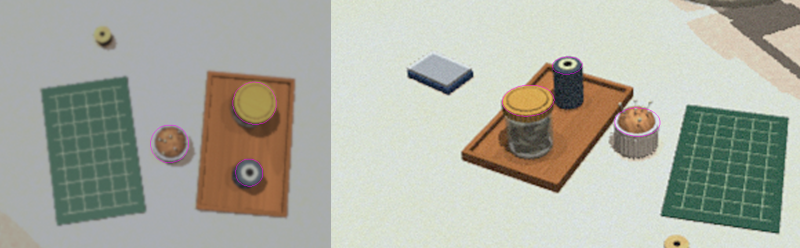

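In both views the lidded jar (250,103), the spool (248,175) and the cup (170,143) stand upright on their target circles. The reel and the pin box look where they were. I hand the job in.

```bash
python3 -c "
from bench import r;print(r.close_job())"
```

```text
the job is handed in; nothing more can be done
None
```

The job is handed in at about 35 s: the jar with its lid seated is in the tray's far half, the spool in the near half, and the pin cup midway between tray and mat; the last pictures show all three upright on their marks, with the reel and pin box apparently unmoved.

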